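# Try the cash box lid, free its catch if need be, hold it open

## Robot

A 7-joint arm with a two-finger parallel gripper is mounted at the origin on a cart in front of the work surface, level with it; the furniture and walls round the work are solid. World frame = base frame: x ahead of the robot, y to its left, z up, the work surface at z = 0. Lengths are in m, angles in rad, forces in N, time in s.
With the tool pointing down it reaches from about 0.425 to 0.875 m from the base axis. Payload 4.7 kg.
Tool frame: the origin (TCP) lies midway between the tips of the shut fingers; the grasp point (between the pads) lies 19 mm behind it (ctrl.grip_point_offset is the distance from the TCP to the grasp point, in m); z points along the fingers, y is the line along which they close (so a half turn about z gives the same grasp; the last joint's range is limited). The gripper opens to 87 mm and grips with 3 to 60 N. Pads are 19 mm wide; open, the fingers measure 117 mm over their backs; the gripper's body (75 mm by 190 mm) begins 51 mm behind the grasp point.
Start: joints at [1.296, 0.321, -0.07, 1.45, 0.023, 1.371, -0.057], TCP at [0.185, -0.623, 0.223] pointing down, gripper open.
Joint ranges: [-2.86, 2.86], [-0.3, 2.09], [-1.38, 1.24], [0.06, 2.45], [-1.56, 4.7], [0.09, 2.05], [-2.69, 2.69]. Speed limits (rad/s): [2.57, 2.57, 3.14, 3.14, 3.14, 3.14, 3.14].

## Interface

Orientations are given as a rotation vector (axis times angle).
In Python, from bench import ctrl gives the robot as it stands. The module is installed in compiled form; this text tells all that it offers.
- The arm moves only by the shell command python3 -m handwheel 'ROWS' [OPENING] [FORCE]. ROWS is JSON, a list of rows, each an object of numbers: "x", "y", "z": the shift along the tool's x, y, z in m; "wx", "wy", "wz": the turn, a rotation vector about the tool's x, y, z in degrees. A call has 1 to 10 rows; each row is the pose to reach, as a shift and turn from the pose commanded when the call began, along the tool's axes at that moment; what a row does not reach only later rows make up. A row lasts 1/12 s, in which the tool goes at most 41.7 mm and 7.16 degrees, less where a joint would pass 70% of its speed; a pose out of reach is approached as far as the arm can. A call with a gripper value outside its range is refused whole. OPENING is the finger opening in m, from 0 to 0.087, set as the call begins (- or left out, the last holds). The fingers move at their own pace and stop on an object; FORCE is the grip in N (left out, the last holds). Time passes only in rows, so rows that repeat a pose let the fingers close. It gives the time, the measured TCP pose, the force, the opening and the grip force at its end, in the units of the state.
- ctrl.get_state(): the state, without advancing time (a new reading comes with each control period).
- ctrl.get_image(name): name is "side" or "top" or "wrist"; returns a dict with "image" (420x560x3 uint8, red, green, blue), "K" (3x3 intrinsics, pixels), "world_to_cam" (4x4, takes a point from world to camera coordinates); the wrist camera has in their place "hand_eye" (4x4, takes a point from camera to tool coordinates, whose origin is the TCP and whose axes are the flange's). Camera axes: x right, y down, z forward; pixel columns grow to the right and rows downward; lengths in m; the calibration is good to about 2 mm. A picture is of the moment at which its call begins: read the wrist's pose just before it. There is no depth.
- ctrl.close_job(): hands the job in; it is judged then, once.
The state is a dict: "time": time; "joint_positions": joint angles; "qd": joint speeds; "joint_torque": joint torques, N m; "position": TCP position; "tool_rot": TCP orientation; "ft_force": force on the tool from outside, world axes, zero at the start; "torque": the same for the moment, N m; "grip_width": opening from 0.0 (shut) to 1.0 (fully open); "grip_force": force on a finger pad.
Only numpy, scipy, OpenCV 4.12 (cv2) and the standard library are available. Lean on these libraries where they do the work, as an engineer would, in place of code of your own. Each camera call takes 0.05 s, during which the arm holds its last target. There are 200 camera calls.

## Task

Tug the cash box's lid upward by its bar handle, before touching the wing catch, to learn whether it is caught: with a firm tug, but without forcing it. If it is caught, let the lid down and turn the wing catch clockwise a quarter turn to its stop; a lid that is not caught needs no more than lifting. Then lift the lid by its handle to about 45 degrees and finish while still holding it there so that the coin rolls can be taken out, with the things around the box left where they are.

Things in the scene. Friction and masses are not known exactly. Their poses are not given: they have to be found in the camera images.
- cash_box: Grey sheet-steel cash box fixed to the worktop, 220 (x) by 200 (y) by 90 mm high. Origin: centre of its underside; its x axis points from its front (deck and catch, nearer the robot) to its hinge side, y to the left, z up. The front 66 mm of its top is a fixed deck, the rest is the hinged lid, flush with the deck. The hinge axis runs along the box's y, at x = +104, z = +85 mm.
- lid_handle (a point): Centre of the round steel bar handle on the lid: the bar is 10 mm thick, runs along the box's y, is 76 mm long between its bends and its centre stands 35 mm over the lid's top. Site axes are the lid's (those of the box when shut). It is 105 mm before and 40 mm above the hinge axis when shut, and turns with the lid. The bar can spin in the pads as the lid swings.
- lid (a joint): Lid angle about the hinge, rad: 0 shut, 0.785 at 45 degrees, stop at 1.75. The lid (0.2 to 0.4 kg) falls shut when let go. When it is caught it lifts only about 0.02 rad before it stops hard; a firm tug is about 10 N at the handle, a free lid needs only 1 to 2 N; nothing outside shows whether it is caught.
- catch_grip (a point): Point on the turning axis of the wing catch, 27 mm above the deck, at the height to grip. The wing is an upright steel plate 44 mm long, 10 mm thick, its top 40 mm above the deck, in the middle of the deck, 72 mm before the box's centre. At joint value 0 its length lies along the box's x (the point's x axis is along its length).
- catch (a joint): Turn of the wing catch, rad: 0 as found (length pointing to the lid) whether or not the lid is caught; grows clockwise seen from above to a stop at 1.57 (length parallel to the lid's edge). The lid is released beyond about 1.0. Light friction (0.06 N m); it stays where it is left.
- salt_shaker: Bystander: glass salt shaker, 42 mm across, 85 mm high, standing to the left of the box. Origin: centre of its underside.
- lighter: Bystander: small blue-green lighter, 24x78x14 mm, lying to the right of the box. Origin: centre of its underside.
- binder_clip: Bystander: black binder clip, 32x52x15 mm, lying to the left of the box. Origin: centre of its underside.

How it is judged:
By the outcome, as a careful person would: the job done as asked, in the order asked, and still so for the second after the job is handed in, while the arm keeps its last pose, push and grip.
It also fails if it takes over 58 s, if anything falls off the work surface, if the arm or the gripper's body presses on something with over 40 N, if the wrist force passes 120 N, or if a joint passes its speed limit or range.

## Working session

There is one attempt and no reset: what is moved stays moved. The work goes in short steps, Python scripts to look and compute and a shell command to move; the robot and the scene stay as the last step left them, time stands still between calls to the robot, and variables do not carry over. Pictures are saved under pics/ and viewed, at most 10 in all, crops included, and the job is handed in when it is done.

```bash
mkdir -p pics
python3 - <<'E'
from bench import ctrl
import cv2,numpy as np
s=ctrl.get_state();print(s)
print(ctrl.grip_point_offset)
for n in("top","side"):
    d=ctrl.get_image(n);cv2.imwrite(f"pics/{n}0.png",d["image"][:,:,::-1]);np.savez(f"{n}0.npz",**d);print(n,d["K"],d["world_to_cam"])
E
```

```text
{'time': 0.0, 'joint_positions': array([ 1.29606045,  0.32181947, -0.07010092,  1.45166488,  0.02259218,
        1.37077445, -0.05691103]), 'qd': array([ 0.00077046, -0.00059031, -0.0010501 ,  0.00073892, -0.00024486,
        0.00188552,  0.00072863]), 'joint_torque': array([-6.21892536e-05, -4.91287315e+01, -4.04046820e-01, -3.12527740e+01,
       -6.38960791e-02,  4.39319573e-02,  1.97041736e-04]), 'position': array([ 0.18495424, -0.62256526,  0.221469  ]), 'tool_rot': array([-3.10705447e+00, -4.51912726e-01,  5.54621014e-04]), 'ft_force': array([ 0.24744014, -0.36371934, -0.12183145]), 'torque': array([-0.00964669,  0.01890904, -0.01366318]), 'grip_force': 0.0, 'grip_width': 1.0020747869564854}
0.0187
top [[530.76082958   0.         276.12106783]
 [  0.         530.76082958 214.17661908]
 [  0.           0.           1.        ]] [[ 0.00936703 -0.9999435  -0.00502501  0.12413458]
 [-0.99681769 -0.00893969 -0.07921226  0.57564739]
 [ 0.07916286  0.005751   -0.99684511  0.90683973]
 [ 0.          0.          0.          1.        ]]
side [[426.87175532   0.         276.12552163]
 [  0.         426.87175532 212.22907414]
 [  0.           0.           1.        ]] [[ 0.90577325 -0.42347794 -0.01553233 -0.46788366]
 [-0.17386823 -0.33795949 -0.9249612   0.23827315]
 [ 0.38645137  0.84050569 -0.37974402  0.60905583]
 [ 0.          0.          0.          1.        ]]
```

View pics/top0.png

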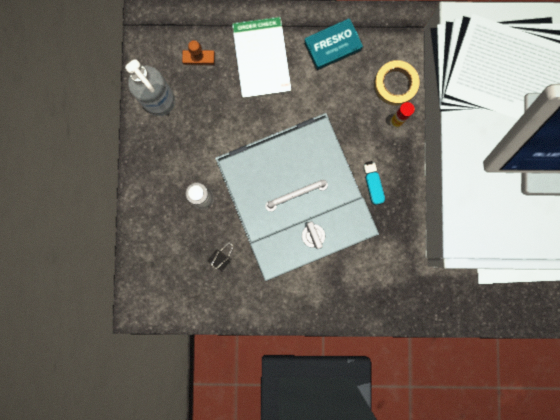

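View pics/side0.png

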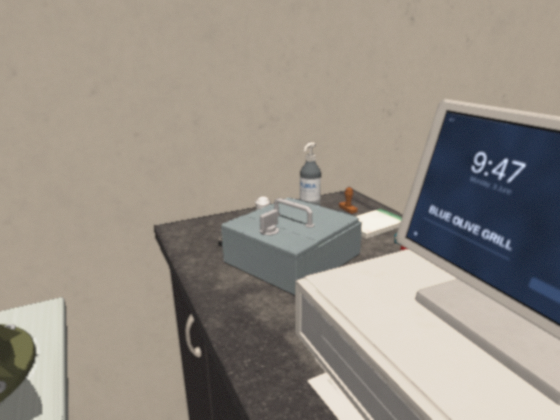

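The top view shows the box with corners (218,158), (327,115), (378,236) and (267,279), the handle bar from (270,206) to (325,184), and the wing from (309,222) to (319,247). The side view shows the handle at about (278-311, 203-220) and the wing at about (268,220). I'll refine these with masks and two rays.

```bash
cat > h.py <<'E'
import numpy as np,cv2
def load(n): return dict(np.load(n))
def ray(d,p,T=None):
    M=np.linalg.inv(d["world_to_cam"]) if T is None else T
    v=M[:3,:3]@np.linalg.solve(d["K"],[p[0],p[1],1.]); return M[:3,3],v
def plane(d,p,z,T=None):
    o,v=ray(d,p,T); return o+v*(z-o[2])/v[2]
def cross(r1,r2):
    (a,u),(b,w)=r1,r2
    t=np.linalg.lstsq(np.c_[u,-w],b-a,rcond=None)[0]
    p,q=a+u*t[0],b+w*t[1]; return (p+q)/2,np.linalg.norm(p-q)
def proj(d,P):
    c=d["world_to_cam"]@np.r_[P,1]; u=d["K"]@c[:3]; return u[:2]/u[2]
E
python3 - <<'E'
from h import *
t,s=load("top0.npz"),load("side0.npz")
im=cv2.cvtColor(t["image"],cv2.COLOR_RGB2HSV)
m=cv2.inRange(im,(80,15,90),(115,90,220)); m[:100]=0;m[290:]=0;m[:,:200]=0;m[:,395:]=0
m=cv2.morphologyEx(m,cv2.MORPH_CLOSE,np.ones((9,9)))
c=max(cv2.findContours(m,0,1)[0],key=cv2.contourArea)
r=cv2.minAreaRect(c);print("box px",r)
B=cv2.boxPoints(r);W=np.array([plane(t,p,.09) for p in B]);print(W, np.linalg.norm(np.diff(W,axis=0),axis=1))
for p in W: print("side proj",proj(s,p))
for nm,pt,ps in(("h",(297.5,195),None),("c",(314,234),None)):
  z=.125 if nm=="h" else .13
  P=plane(t,pt,z);print(nm,P,proj(s,P))
for nm,pp in(("hL",((270,206),.125)),("hR",((325,184),.125))): P=plane(t,*pp);print(nm,P,proj(s,P))
a=cv2.resize(s["image"][180:300,210:370],None,fx=4,fy=4,interpolation=cv2.INTER_CUBIC)
b=cv2.resize(t["image"][165:285,250:390],None,fx=4,fy=4,interpolation=cv2.INTER_CUBIC)
cv2.imwrite("pics/side0z.png",a[:,:,::-1]);cv2.imwrite("pics/top0z.png",b[:,:,::-1])
E
```

```text
box px ((296.650634765625, 195.90325927734375), (132.18731689453125, 123.13839721679688), 67.78240966796875)
[[ 0.66072454  0.23071453  0.09      ]
 [ 0.74004259  0.04391239  0.09      ]
 [ 0.53877206 -0.03730151  0.09      ]
 [ 0.46210406  0.14649716  0.09      ]] [0.20294431 0.21703807 0.19914802]
side proj [289.24783553 196.46333671]
side proj [362.8681448  217.70472077]
side proj [295.72769777 254.2258055 ]
side proj [221.21581147 224.4866992 ]
h [0.59677898 0.0956686  0.125     ] [290.9025769  205.65446354]
c [0.53580059 0.06997817 0.13      ] [268.77118618 212.85974228]
hL [0.57911988 0.13849802 0.125     ] [274.26770873 200.46888171]
hR [0.61448722 0.05271999 0.125     ] [308.73941624 211.21473543]
```

View pics/side0z.png

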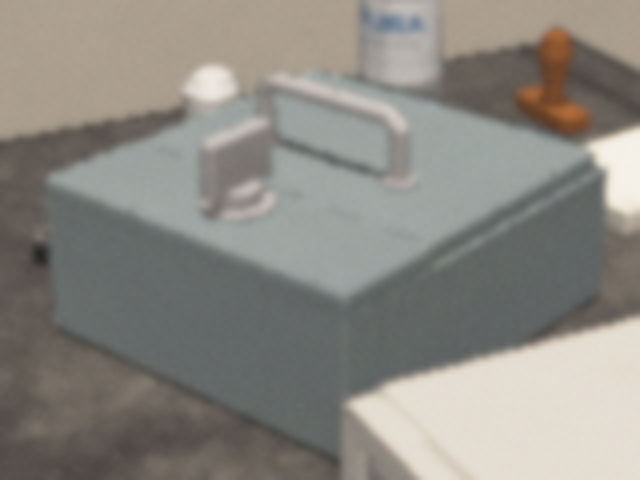

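View pics/top0z.png

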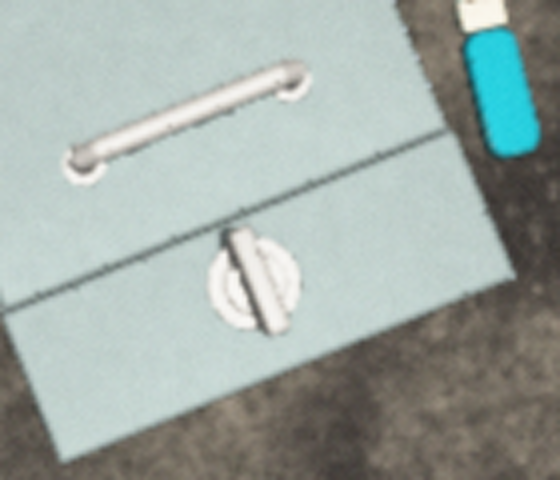

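The zooms put the bar ends at top (271.2,204.2) and (322.5,183), matching side (277,200.5) and (310.7,211). The wing's top centre is at top (314.7,235.2), side (269,214.2).

Run:
```python
from h import *
from bench import ctrl
from scipy.spatial.transform import Rotation as R
t,s=load("top0.npz"),load("side0.npz")
P=[]
for n,a,b in(("hL",(271.2,204.2),(277,200.5)),("hR",(322.5,183),(310.7,211)),("wing",(314.7,235.2),(269,214.2)),("lidedge corner",(378,235),(296,254.5))):
    X=cross(ray(t,a),ray(s,b));print(n,X);P.append(X[0])
h=(P[0]+P[1])/2;d=P[0]-P[1];print("h",h,np.linalg.norm(d),"yaw",np.degrees(np.arctan2(-d[0],d[1])))
W=np.array([[.6607,.2307],[.7400,.0439],[.5388,-.0373],[.4621,.1465]]);c=W.mean(0)
e=(W[0]+W[1]-W[2]-W[3]);yaw=np.arctan2(e[1],e[0]);print("box",c,np.degrees(yaw))
x=np.array([np.cos(yaw),np.sin(yaw)]);print("pred handle",c-x*.001,"pred catch",c-x*.072)
st=ctrl.get_state();Rt=R.from_rotvec(st["tool_rot"]).as_matrix();print(Rt)
d=ctrl.get_image("wrist");print(d["hand_eye"],d["K"])
```

```text
hL (array([0.58308687, 0.13618677, 0.12487913]), np.float64(0.002408671499097364))
hR (array([0.618168  , 0.05557131, 0.12338478]), np.float64(0.0041995274811954305))
wing (array([0.53473645, 0.06846261, 0.12788172]), np.float64(0.0014988409848263374))
lidedge corner (array([ 0.53804764, -0.0369432 ,  0.08928003]), np.float64(0.002597907263324238))
h [0.60062744 0.09587904 0.12413195] 0.08793049445720387 yaw 23.517055915653415
box [0.6004  0.09595] 22.47521495683435
pred handle [0.59947596 0.09556772] pred catch [0.53386876 0.06842557]
[[ 9.58565317e-01  2.84872261e-01 -5.73161988e-04]
 [ 2.84872826e-01 -9.58563906e-01  1.64656452e-03]
 [-8.03518370e-05 -1.74161791e-03 -9.99998480e-01]]
[[ 6.02233472e-04 -9.63846135e-01 -2.66458749e-01  7.33588010e-02]
 [ 9.99999808e-01  5.42426599e-04  2.98048293e-04 -5.98873739e-04]
 [-1.42738382e-04 -2.66458878e-01  9.63846277e-01 -1.62103669e-01]
 [ 0.00000000e+00  0.00000000e+00  0.00000000e+00  1.00000000e+00]] [[354.76125753   0.         277.5524225 ]
 [  0.         354.76125753 210.59906305]
 [  0.           0.           1.        ]]
```

The measured handle is at (0.600, 0.096, 0.124) and the wing's top at z 0.128. These agree with the box corners and the stated sizes, with box yaw 22.5°. I'll go over there by way of a raised midpoint.

```bash
cat > to.py <<'E'
# python3 to.py x y z(TCP) yaw_of_tool_x_deg [tilt_deg about box +y axis] -> shift/turn in tool axes
import sys,numpy as np
from scipy.spatial.transform import Rotation as R
from bench import ctrl
a=[float(v) for v in sys.argv[1:]];s=ctrl.get_state();T=R.from_rotvec(s["tool_rot"])
G=R.from_euler("z",a[3],degrees=True)*R.from_euler("x",180,degrees=True)
if len(a)>4:
    y=np.radians(22.5);G=R.from_rotvec(np.radians(a[4])*np.array([-np.sin(y),np.cos(y),0]))*G
d=T.inv().apply(np.array(a[:3])-s["position"])
print("t",round(s["time"],2),"pos",s["position"].round(4),"F",s["ft_force"].round(2),"gw",round(s["grip_width"]*87,1),"gf",s["grip_force"],"q",s["joint_positions"].round(2))
print("shift",d.round(4),"turn",np.degrees((T.inv()*G).as_rotvec()).round(2))
E
python3 -m handwheel '[{"z":-0.04,"wz":-5},{"x":0.03,"y":-0.029,"z":-0.06,"wz":-11},{"x":0.06,"y":-0.058,"z":-0.08,"wz":-18},{"x":0.09,"y":-0.086,"z":-0.08,"wz":-24},{"x":0.12,"y":-0.115,"z":-0.08,"wz":-30},{"x":0.15,"y":-0.144,"z":-0.08,"wz":-36},{"x":0.18,"y":-0.172,"z":-0.08,"wz":-42},{"x":0.21,"y":-0.2,"z":-0.08,"wz":-48},{"x":0.24,"y":-0.23,"z":-0.08,"wz":-54},{"x":0.27,"y":-0.258,"z":-0.08,"wz":-60}]' 0.04 30
python3 to.py 0.6 0.096 0.24 112.5
```

```text
t 0.15 pos [ 0.1849 -0.6227  0.2217] F [ 0.56  0.23 -0.38] gw 87.0 gf 0.0 q [ 1.3   0.32 -0.07  1.45  0.02  1.37 -0.06]
shift [ 0.6026 -0.5707 -0.0175] turn [-7.000e-02 -7.000e-02 -9.595e+01]invalid input at $[0]: expected keys x, y, z, wx, wy, wz
```

```bash
python3 -m handwheel '[{"x":0,"y":0,"z":-0.04,"wx":0,"wy":0,"wz":-5},{"x":0.03,"y":-0.029,"z":-0.04,"wx":0,"wy":0,"wz":-11},{"x":0.06,"y":-0.058,"z":-0.08,"wx":0,"wy":0,"wz":-18},{"x":0.09,"y":-0.086,"z":-0.08,"wx":0,"wy":0,"wz":-24},{"x":0.12,"y":-0.115,"z":-0.08,"wx":0,"wy":0,"wz":-30},{"x":0.15,"y":-0.144,"z":-0.08,"wx":0,"wy":0,"wz":-36},{"x":0.18,"y":-0.172,"z":-0.08,"wx":0,"wy":0,"wz":-42},{"x":0.21,"y":-0.2,"z":-0.08,"wx":0,"wy":0,"wz":-48},{"x":0.24,"y":-0.23,"z":-0.08,"wx":0,"wy":0,"wz":-54},{"x":0.27,"y":-0.258,"z":-0.08,"wx":0,"wy":0,"wz":-60}]' 0.04 30
python3 to.py 0.6 0.096 0.24 112.5
```

```text
time: 0.98
position: [0.3653, -0.3064, 0.3025]
tool_rot: [2.461, 1.952, -0.001]
ft_force: [0.9, -0.3, 0.2]
grip_width: 0.47
grip_force: 0.0
t 0.98 pos [ 0.3653 -0.3064  0.3025] F [ 0.89 -0.28  0.16] gw 40.9 gf 0.0 q [ 1.05 -0.07 -0.39  1.72 -0.02  1.48  0.44]
shift [0.4453 0.1369 0.0622] turn [-2.000e-02  3.000e-02 -3.567e+01]
```

```bash
python3 -m handwheel '[{"x":0.04,"y":0.012,"z":0,"wx":0,"wy":0,"wz":-4},{"x":0.08,"y":0.025,"z":0,"wx":0,"wy":0,"wz":-8},{"x":0.12,"y":0.037,"z":0,"wx":0,"wy":0,"wz":-12},{"x":0.16,"y":0.049,"z":0,"wx":0,"wy":0,"wz":-16},{"x":0.2,"y":0.061,"z":0,"wx":0,"wy":0,"wz":-20},{"x":0.24,"y":0.074,"z":0.01,"wx":0,"wy":0,"wz":-24},{"x":0.28,"y":0.086,"z":0.02,"wx":0,"wy":0,"wz":-28},{"x":0.32,"y":0.098,"z":0.03,"wx":0,"wy":0,"wz":-32},{"x":0.355,"y":0.109,"z":0.04,"wx":0,"wy":0,"wz":-35.7},{"x":0.39,"y":0.12,"z":0.05,"wx":0,"wy":0,"wz":-35.7}]'
python3 to.py 0.6 0.096 0.24 112.5
```

```text
time: 1.82
position: [0.573, 0.045, 0.252]
tool_rot: [1.747, 2.61, 0.0]
ft_force: [0.5, -1.4, 1.0]
grip_width: 0.462
grip_force: 0.0
t 1.82 pos [0.573 0.045 0.252] F [ 0.53 -1.4   0.97] gw 40.2 gf 0.0 q [ 0.57  0.23 -0.81  1.58  0.16  1.41  0.14]
shift [0.0368 0.0444 0.012 ] turn [ 0.02  0.01 -0.09]
```

```bash
python3 -m handwheel '[{"x":0.018,"y":0.022,"z":0.006,"wx":0,"wy":0,"wz":0},{"x":0.037,"y":0.044,"z":0.012,"wx":0,"wy":0,"wz":0},{"x":0.037,"y":0.044,"z":0.012,"wx":0,"wy":0,"wz":0}]'
python3 to.py 0.6 0.096 0.108 112.5
python3 - <<'E'
from h import *
from bench import ctrl
from scipy.spatial.transform import Rotation as R
s=ctrl.get_state();d=ctrl.get_image("wrist")
T=np.eye(4);T[:3,:3]=R.from_rotvec(s["tool_rot"]).as_matrix();T[:3,3]=s["position"];T=T@d["hand_eye"]
np.savez("w1.npz",T=T,**d);im=d["image"][:,:,::-1].copy()
d["world_to_cam"]=np.linalg.inv(T)
for P in((.5831,.1362,.125),(.6182,.0556,.125),(.5345,.0685,.13)):
    p=proj(d,np.array(P));print(p);cv2.circle(im,tuple(int(v) for v in p),3,(0,0,255),1)
cv2.imwrite("pics/w1.png",im)
E
```

```text
time: 2.07
position: [0.5988, 0.1011, 0.2384]
tool_rot: [-1.737, -2.611, -0.005]
ft_force: [-0.8, 0.1, 0.1]
grip_width: 0.461
grip_force: 0.0
t 2.07 pos [0.5988 0.1011 0.2384] F [-0.85  0.07  0.07] gw 40.1 gf 0.0 q [ 0.45  0.32 -0.82  1.52  0.23  1.41  0.02]
shift [-0.006  -0.0008  0.1304] turn [-0.02 -0.35  0.23]
[275.67525617 160.09990043]
[277.22983571 264.90377851]
[186.34714392 215.92867151]
```

View pics/w1.png

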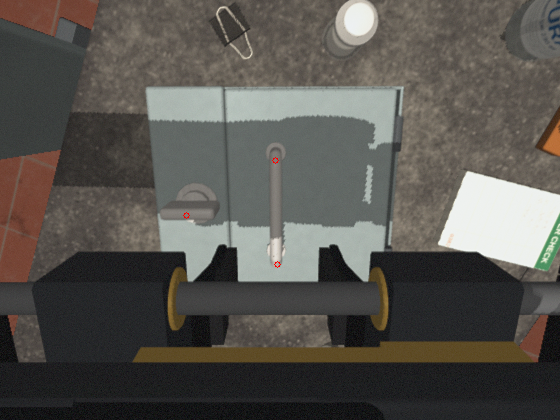

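The wrist view shows the bar at x≈276, rows 152-262, right on the projected points and midway between the fingers. The wing is near (187,211). I'll descend and grip the bar.

```bash
python3 -m handwheel '[{"x":-0.003,"y":0,"z":0.04,"wx":0,"wy":0,"wz":0},{"x":-0.006,"y":-0.001,"z":0.08,"wx":0,"wy":0,"wz":0},{"x":-0.006,"y":-0.001,"z":0.105,"wx":0,"wy":0,"wz":0},{"x":-0.006,"y":-0.001,"z":0.12,"wx":0,"wy":0,"wz":0},{"x":-0.006,"y":-0.001,"z":0.128,"wx":0,"wy":0,"wz":0},{"x":-0.006,"y":-0.001,"z":0.128,"wx":0,"wy":0,"wz":0}]'
python3 to.py 0.6 0.096 0.11 112.5
```

```text
time: 2.62
position: [0.5992, 0.0863, 0.1108]
tool_rot: [-1.752, -2.605, 0.004]
ft_force: [0.0, -0.3, 0.0]
grip_width: 0.46
grip_force: 0.0
t 2.62 pos [0.5992 0.0863 0.1108] F [ 0.01 -0.32  0.04] gw 40.0 gf 0.0 q [ 0.44  0.41 -0.78  1.68  0.31  1.18 -0.03]
shift [0.0087 0.0044 0.0008] turn [-0.19 -0.01 -0.33]
```

```bash
python3 -m handwheel '[{"x":0,"y":0,"z":0,"wx":0,"wy":0,"wz":0},{"x":0,"y":0,"z":0,"wx":0,"wy":0,"wz":0},{"x":0,"y":0,"z":0,"wx":0,"wy":0,"wz":0},{"x":0,"y":0,"z":0,"wx":0,"wy":0,"wz":0},{"x":0,"y":0,"z":0,"wx":0,"wy":0,"wz":0},{"x":0,"y":0,"z":0,"wx":0,"wy":0,"wz":0}]' 0 40
python3 to.py 0.6 0.096 0.11 112.5
```

```text
time: 3.12
position: [0.6027, 0.0888, 0.1135]
tool_rot: [1.749, 2.605, 0.007]
ft_force: [2.9, -0.0, -3.7]
grip_width: 0.099
grip_force: 40.0
t 3.12 pos [0.6027 0.0888 0.1135] F [ 2.86 -0.03 -3.67] gw 8.6 gf 40.04298269748688 q [ 0.44  0.41 -0.78  1.67  0.31  1.18 -0.03]
shift [0.0077 0.0002 0.0035] turn [ 0.33  0.04 -0.24]
```

The bar is gripped (8.6 mm opening, 40 N). Now the tug, in small steps.

```bash
python3 -m handwheel '[{"x":0,"y":0,"z":-0.001,"wx":0,"wy":0,"wz":0},{"x":0,"y":0,"z":-0.002,"wx":0,"wy":0,"wz":0},{"x":0,"y":0,"z":-0.003,"wx":0,"wy":0,"wz":0},{"x":0,"y":0,"z":-0.003,"wx":0,"wy":0,"wz":0},{"x":0,"y":0,"z":-0.003,"wx":0,"wy":0,"wz":0}]'
```

```text
time: 3.53
position: [0.6035, 0.0891, 0.1159]
tool_rot: [1.748, 2.605, 0.01]
ft_force: [9.2, 3.6, -6.7]
grip_width: 0.096
grip_force: 40.0
```

```bash
python3 -m handwheel '[{"x":0,"y":0,"z":-0.001,"wx":0,"wy":0,"wz":0},{"x":0,"y":0,"z":-0.002,"wx":0,"wy":0,"wz":0},{"x":0,"y":0,"z":-0.002,"wx":0,"wy":0,"wz":0},{"x":0,"y":0,"z":-0.002,"wx":0,"wy":0,"wz":0}]'
```

```text
time: 3.87
position: [0.6042, 0.0894, 0.1179]
tool_rot: [1.747, 2.605, 0.012]
ft_force: [11.1, 4.3, -8.5]
grip_width: 0.096
grip_force: 40.0
```

There is side load toward the hinge, because the handle moves on an arc and was gripped slightly off-centre. I'll relieve that sideways before judging the tug.

```bash
python3 -m handwheel '[{"x":0,"y":0.001,"z":0,"wx":0,"wy":0,"wz":0},{"x":0,"y":0.002,"z":0,"wx":0,"wy":0,"wz":0},{"x":0,"y":0.003,"z":0,"wx":0,"wy":0,"wz":0},{"x":0,"y":0.003,"z":0,"wx":0,"wy":0,"wz":0},{"x":0,"y":0.003,"z":0,"wx":0,"wy":0,"wz":0}]'; python3 to.py 0.6 0.096 0.11 112.5
```

```text
time: 4.28
position: [0.604, 0.0893, 0.1172]
tool_rot: [1.75, 2.608, 0.002]
ft_force: [5.6, 1.1, -7.1]
grip_width: 0.1
grip_force: 40.0
t 4.28 pos [0.604  0.0893 0.1172] F [ 5.64  1.15 -7.15] gw 8.7 gf 39.98810291290283 q [ 0.44  0.41 -0.78  1.66  0.31  1.19 -0.03]
shift [ 0.0077 -0.0011  0.0072] turn [ 0.1  -0.   -0.24]
```

```bash
python3 -m handwheel '[{"x":0,"y":0.001,"z":-0.001,"wx":0,"wy":0,"wz":0},{"x":0,"y":0.002,"z":-0.001,"wx":0,"wy":0,"wz":0},{"x":0,"y":0.003,"z":-0.002,"wx":0,"wy":0,"wz":0},{"x":0,"y":0.003,"z":-0.002,"wx":0,"wy":0,"wz":0},{"x":0,"y":0.003,"z":-0.002,"wx":0,"wy":0,"wz":0}]'; python3 to.py 0.6 0.096 0.11 112.5
```

```text
time: 4.7
position: [0.6047, 0.0896, 0.119]
tool_rot: [-1.75, -2.607, 0.004]
ft_force: [-1.4, -1.7, -2.7]
grip_width: 0.102
grip_force: 40.0
t 4.7 pos [0.6047 0.0896 0.119 ] F [-1.41 -1.68 -2.72] gw 8.8 gf 39.99040961265564 q [ 0.43  0.42 -0.78  1.65  0.31  1.2  -0.03]
shift [ 0.0077 -0.0019  0.009 ] turn [-0.19  0.01 -0.26]
```

```bash
python3 -m handwheel '[{"x":0,"y":0.0005,"z":-0.001,"wx":0,"wy":0,"wz":0},{"x":0,"y":0.001,"z":-0.002,"wx":0,"wy":0,"wz":0},{"x":0,"y":0.001,"z":-0.003,"wx":0,"wy":0,"wz":0},{"x":0,"y":0.001,"z":-0.003,"wx":0,"wy":0,"wz":0},{"x":0,"y":0.001,"z":-0.003,"wx":0,"wy":0,"wz":0}]'; python3 to.py 0.6 0.096 0.11 112.5
python3 - <<'E'
from h import *
from bench import ctrl
d=ctrl.get_image("side");np.savez("side1.npz",**d)
a=np.vstack([cv2.resize(load(f"side{i}.npz")["image"][190:260,215:375],None,fx=4,fy=4,interpolation=cv2.INTER_CUBIC) for i in(0,1)])
cv2.imwrite("pics/side1.png",a[:,:,::-1])
E
```

```text
time: 5.12
position: [0.6062, 0.0903, 0.1226]
tool_rot: [-1.751, -2.608, 0.003]
ft_force: [-5.9, -2.1, -1.7]
grip_width: 0.097
grip_force: 40.0
t 5.12 pos [0.6062 0.0903 0.1226] F [-5.89 -2.07 -1.66] gw 8.5 gf 39.97907280921936 q [ 0.43  0.42 -0.78  1.65  0.31  1.21 -0.03]
shift [ 0.0077 -0.0036  0.0126] turn [-0.1   0.02 -0.26]
```

View pics/side1.png

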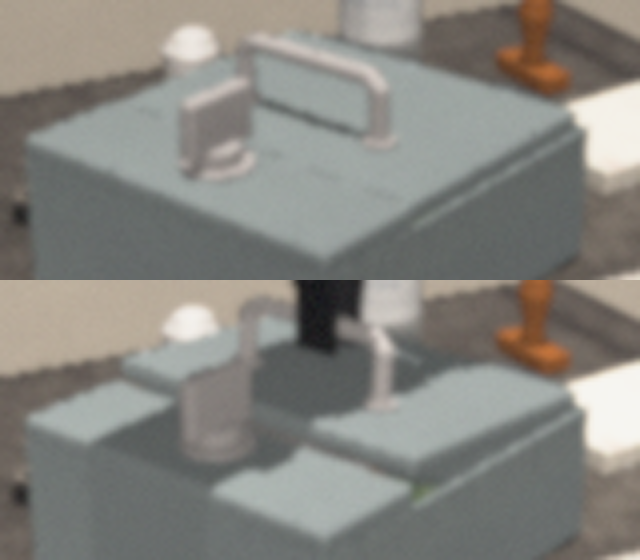

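The lid's front edge now stands clear of the deck: a step and a dark gap show at about (415,465) in the lower panel. The handle rose about 9 mm, roughly 0.085 rad and well past 0.02, while the vertical force dropped to about 2 N. So the lid isn't caught, the catch stays untouched, and I'll lift along the hinge arc.

```bash
python3 -m handwheel '[{"x":0,"y":0.002,"z":-0.007,"wx":0,"wy":0,"wz":0},{"x":0,"y":0.006,"z":-0.0135,"wx":0,"wy":0,"wz":0},{"x":0,"y":0.0105,"z":-0.02,"wx":0,"wy":0,"wz":0},{"x":0,"y":0.0155,"z":-0.026,"wx":0,"wy":0,"wz":0},{"x":0,"y":0.0155,"z":-0.026,"wx":0,"wy":0,"wz":0},{"x":0,"y":0.0155,"z":-0.026,"wx":0,"wy":0,"wz":0}]'; python3 to.py 0.6541 0.1125 0.1763 112.5
```

```text
time: 5.67
position: [0.6219, 0.0969, 0.1495]
tool_rot: [1.75, 2.608, 0.001]
ft_force: [-1.7, -0.1, -1.5]
grip_width: 0.102
grip_force: 40.0
t 5.67 pos [0.6219 0.0969 0.1495] F [-1.66 -0.09 -1.52] gw 8.9 gf 39.9810665845871 q [ 0.41  0.43 -0.78  1.58  0.31  1.26 -0.03]
shift [ 0.0022  0.0358 -0.0268] turn [ 0.06  0.01 -0.23]
```

```bash
python3 -m handwheel '[{"x":0,"y":0.0055,"z":-0.0057,"wx":0,"wy":0,"wz":0},{"x":0,"y":0.011,"z":-0.011,"wx":0,"wy":0,"wz":0},{"x":0,"y":0.0175,"z":-0.016,"wx":0,"wy":0,"wz":0},{"x":0,"y":0.024,"z":-0.02,"wx":0,"wy":0,"wz":0},{"x":0,"y":0.0305,"z":-0.024,"wx":0,"wy":0,"wz":0},{"x":0,"y":0.0375,"z":-0.0275,"wx":0,"wy":0,"wz":0},{"x":0,"y":0.0375,"z":-0.0275,"wx":0,"wy":0,"wz":0},{"x":0,"y":0.0375,"z":-0.0275,"wx":0,"wy":0,"wz":0},{"x":0,"y":0.0375,"z":-0.0275,"wx":0,"wy":0,"wz":0}]'; python3 to.py 0.6541 0.1125 0.1763 112.5
python3 - <<'E'
from h import *
from bench import ctrl
im=[ctrl.get_image(n)["image"] for n in("side","top")]
a=np.hstack([cv2.resize(im[0][150:300,200:380],(400,333)),cv2.resize(im[1][90:300,180:400],(400,333))])
cv2.imwrite("pics/end.png",a[:,:,::-1])
E
```

```text
time: 6.42
position: [0.6566, 0.1115, 0.1788]
tool_rot: [1.75, 2.608, 0.001]
ft_force: [-5.8, -1.2, 6.3]
grip_width: 0.101
grip_force: 40.0
t 6.42 pos [0.6566 0.1115 0.1788] F [-5.84 -1.22  6.28] gw 8.8 gf 40.03765046596527 q [ 0.35  0.48 -0.77  1.45  0.34  1.35 -0.05]
shift [ 0.0019 -0.0019  0.0025] turn [ 0.08  0.03 -0.23]
```

View pics/end.png

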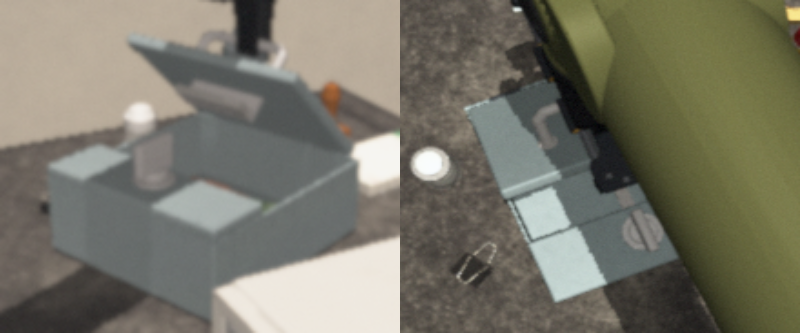

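The end view shows the lid open at about 45° with the handle still in the pads. The wing is as found, and the shaker and clip are in place. By the hinge geometry, the handle's 57.8 mm box-x puts the lid at about 0.78-0.80 rad. Handing in.

```bash
python3 -c "
from bench import ctrl
print(ctrl.close_job())"
```

```text
the job is handed in; nothing more can be done
None
```

The tug showed the lid was not caught, so I left the wing catch alone, lifted the lid by its handle to about 45°, and handed the job in at about 6.5 s with the gripper still holding it there; the salt shaker and binder clip looked undisturbed, while the lighter was hidden by the arm in the last picture.

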